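# Press a bush home and hold the finished housing up on the cam ejector

## Robot

A 6-joint arm with a two-finger parallel gripper is mounted at the origin on the work surface. World frame = base frame: x ahead of the robot, y to its left, z up, the work surface at z = 0. Lengths are in mm, angles in rad, forces in N, time in s.
With the tool pointing down it reaches from about 350 to 775 mm from the base axis. Payload 7.3 kg.
Tool frame: the origin (TCP) lies on the centre line of the jaws, within the pads' length; the fingertips stand 17 mm ahead of it and the grasp point (between the pads) lies 2 mm behind it; z points along the fingers, y is the line along which they close (so a half turn about z gives the same grasp; the last joint's range is limited). The gripper opens to 92 mm and grips with 3 to 60 N. Pads are 19 mm wide; open, the fingers measure 130 mm over their backs; the gripper's body (75 mm by 190 mm) begins 47 mm behind the grasp point.
Start: joints at [-1.354, 0.342, 1.524, -0, 1.275, -0.146], TCP at [186.342, -490.836, 243.741] pointing down, gripper open.
Joint ranges: [-2.53, 2.53], [-0.77, 2.02], [0.04, 2.7], [-1, 4.14], [0.28, 2.66], [-3.11, 3.11]. Speed limits (rad/s): [2.57, 2.57, 3.14, 3.14, 3.14, 3.14].

## Interface

Orientations are given as [roll, pitch, yaw] about the fixed x, y, z axes, in that order (R = Rz(yaw) Ry(pitch) Rx(roll)).
In Python, from plant import bot gives the robot as it stands. The module is installed in compiled form; this text tells all that it offers.
- The arm moves only by the shell command python3 -m pendant 'ROWS'. ROWS is JSON, a list of rows, each a list of 3 entries, a list of its own where there are three numbers: the shift along the world's x, y, z as a fraction of full scale, then the turn, a rotation vector about the world's x, y, z as a fraction of full scale, then the opening, from -1 (shut) to 1 (fully open), so that 0 is half open. In form: [[[tx, ty, tz], [rx, ry, rz], claw], ...]. A call has exactly 10 rows; each row shifts and turns the commanded pose from where the row before left it; what a row does not reach is not made up. Full scale, the value 1, is 30 mm for a shift and 0.12 rad for a turn. A row lasts 1/12 s, in which the tool goes at most 41.7 mm and 7.16 degrees, less where a joint would pass 70% of its speed; a pose out of reach is approached as far as the arm can. A call with a number of a shift or a turn outside -1 to 1 is refused whole. A call with a gripper value outside its range is refused whole. The fingers move at their own pace and stop on an object; the grip force is fixed at half the most. Time passes only in rows, so rows that do not move let the fingers close, or fill a call up. It gives the time, the measured TCP pose, the force, the opening and the grip force at its end, in the units of the state.
- bot.get_obs(): the state, without advancing time (a new reading comes with each control period).
- bot.capture(name): name is "scene" or "top"; returns the picture (400x640x3 uint8, blue, green, red); there is no depth.
- bot.camera_params(name): a dict with "fovy" (degrees; the focal length in pixels is half the picture's height over the tangent of half this angle, whatever the lens; pixels are square), "cx", "cy" (the principal point, pixels), "distortion" ([k1, k2, p1, p2, k3] as OpenCV has them; the pictures are not rectified), "camera_from_world" (4x4, takes a point from world to camera coordinates). Camera axes: x right, y down, z forward; pixel columns grow to the right and rows downward; lengths in mm; the calibration is good to about 2 mm. A picture is of the moment at which its call begins. camera_params takes no time and is no camera call.
- bot.close_job(): hands the job in; it is judged then, once.
The state is a dict: "time": time; "joint_positions": joint angles; "dq": joint speeds; "tau": joint torques, N m; "tool_pos": TCP position; "tcp_rot": TCP orientation; "contact_force": force on the tool from outside, world axes, zero at the start; "moment": the same for the moment, N m; "grip_width": finger opening in mm; "finger_force": force on a finger pad.
Only numpy, scipy, OpenCV 4.12 (cv2) and the standard library are available. Lean on these libraries where they do the work, as an engineer would, in place of code of your own. Each camera call takes 0.05 s, during which the arm holds its last target. There are 200 camera calls.

## Task

Press the flanged bush fully home into the bearing housing with the bench press: pull the press handle down until the bush's flange sits on the housing, then ease the sprung handle slowly back up to its rest without letting it fly up. Then swing the ejector's cam lever up to its point of highest lift, so that the housing stands raised out of its nest, and finish while holding the lever there with the gripper (it is sprung and drops the part if let go), so that I can take the part off. Keep the fingers off the housing and leave the other things on the bench where they are.

Things in the scene. Friction and masses are not known exactly. Their poses are not given: they have to be found in the camera images.
- press: Blue cast bench arbor press, bolted down. Origin on the bench under the square ram, z up. Its frame, mm: column y 75 to 130 (rib to 158), head x +-30, y -39 to 130, z 155 to 235, ram top up to 307; open to -y. Foot x +-55, y -80 to 145, z 30. Nest block x +-44, y +-42, top z 94. Press handle on the +x side, cam lever on the -x side, both pointing to -y at rest, both hinges parallel to x.
- press_handle (a joint): Handle angle, rad: 0 = up at rest on its stop, grows as it is pulled down; elevation above level (towards the press's -y) is 0.733 minus this. Lowers the ram 16 mm per rad: meets the bush at 0.3 to 0.6, bush home at about 1.13, stop 1.28. A spring returns it: about 2 N at the knob at the top, 5 N at the bottom, 2 N more while the bush goes in; let go, it flies up.
- handle_knob (a point): Centre of the black ball knob, 32 mm in diameter, at the end of the press handle (12 mm round steel bar, straight), 200 mm from handle_pivot. In the press's frame at rest: (52, -127, 329) mm.
- handle_pivot (a point): Point on the handle's hinge axis in the plane of the knob's travel, at (52, 22, 195) mm in the press's frame. The knob moves on a 200 mm circle about it.
- cam_lever (a joint): Cam lever angle, rad: 0 = at rest on its stop, grows as it swings up; elevation above level (from the press's -y) is 0.175 plus this. Lift is highest at 1.396, the lever standing straight up; past that (stop 1.78) the part sinks again. A spring always pulls it back to 0: about 4 N at the grip at the start, 5 N when upright; it does not stay up by itself.
- cam_handle (a point): Middle of the black crank grip at the end of the cam lever, 155 mm from cam_pivot: a free-turning cylinder, 24 mm in diameter and 58 mm long, its axis parallel to the hinge, standing out to the press's -x (x -127 to -69 mm). The lever itself is a flat steel bar, 8 x 16 mm, at x -66 to -58 mm. Middle in the press's frame: (-98, -153, 77) mm at rest, (-98, 0, 205) mm upright.
- cam_pivot (a point): Point on the cam lever's hinge axis at the middle of the crank grip's length, at (-98, 0, 50) mm in the press's frame. The grip's middle moves on a 155 mm circle about it.
- housing: Aluminium two-bolt flange housing, loose, 110 mm long over its ears, 62 wide, 30 high, about 0.45 kg. Origin at the centre of its underside, z up. Its 50 mm spigot sits 9 mm deep in the nest under the ram, underside at z 85 mm; at highest lift the ejector raises it 12 mm, to z 97 mm, 3 mm clear of the nest's rim.
- bush (a joint): How far the brass flanged bush (flange 36 mm wide, 4 mm thick, bore 18 mm) still has to go into the housing, m: the gap between its flange and the top of the housing. Starts at 0.009 to 0.013, 0 = fully home. A press fit: it takes 25 N to move.
- bush_top (a point): Centre of the top face of the bush's flange, which the ram pushes on. With the bush home it is 34 mm above the housing's underside.
- nest_floor (a point): Centre of the floor of the nest's recess, where the housing's underside rests at the start: 85 mm above the bench under the ram; the recess is 9 mm deep and 52 mm across.
- spare_bush: Loose spare brass flanged bush, 36 mm wide and 20 mm high, standing on its flange beside the press, origin under its centre. Leave it.
- wrench: Steel combination wrench about 180 mm long lying on the bench. Leave it.
- spray_can: Black aerosol can, 58 mm in diameter, 185 mm high, standing behind the press's column. Leave it.
- socket: Dark impact socket, 34 mm in diameter, 50 mm high. Leave it.
- hammer: Hammer about 260 mm long lying at the right. Leave it.
- spare_housing: Second aluminium housing like the first, upside down, at the left. Leave it.
- bearing_race: Steel ring 72 mm across, 18 mm high, at the far right. Leave it.
- mug: Red mug, 80 mm wide, 90 mm high, at the right. Leave it.
Not all that is in view belongs to the job. Leave any brown or pink look-alike of the housing alone.

How it is judged:
By the outcome, as a careful person would: the job done as asked, in the order asked, and still so for the second after the job is handed in, while the arm keeps its last pose, push and grip.
It also fails if it takes over 72 s, if anything falls off the work surface, if the arm or the gripper's body presses on something with over 40 N, if the wrist force passes 120 N, or if a joint passes its speed limit or range.

## Working session

There is one attempt and no reset: what is moved stays moved. The work goes in short steps, Python scripts to look and compute and a shell command to move; the robot and the scene stay as the last step left them, time stands still between calls to the robot, and variables do not carry over. Pictures are saved under pics/ and viewed, at most 10 in all, crops included, and the job is handed in when it is done.

```bash
mkdir -p pics
python3 - <<'E'
from plant import bot
import cv2
for n in("scene","top"):
    cv2.imwrite(f"pics/{n}0.png",bot.capture(n)); p=bot.camera_params(n)
    print(n,p["fovy"],p["cx"],p["cy"],p["distortion"]);print(p["camera_from_world"])
o=bot.get_obs();print(o)
E
```

```text
scene 46.273025077011 323.82350244410264 198.33261975344925 [-0.05552438  0.          0.          0.          0.        ]
[[ 3.14585533e-01  9.49218184e-01 -4.55871561e-03 -1.14916725e+02]
 [ 5.39851331e-01 -1.82861146e-01 -8.21658288e-01 -1.35649723e+02]
 [-7.80766600e-01  2.56020782e-01 -5.69962171e-01  2.08158786e+03]
 [ 0.00000000e+00  0.00000000e+00  0.00000000e+00  1.00000000e+00]]
top 47.95510512877728 318.73839920118337 201.1680114972864 [0.03703165 0.         0.         0.         0.        ]
[[ 2.44804864e-02 -9.99695993e-01  2.93734771e-03 -4.80050540e+01]
 [-9.95764331e-01 -2.46444714e-02 -8.85779114e-02  5.13200220e+02]
 [ 8.86233725e-02 -7.56475721e-04 -9.96064920e-01  1.79176534e+03]
 [ 0.00000000e+00  0.00000000e+00  0.00000000e+00  1.00000000e+00]]
{'time': 0.1, 'joint_positions': array([-1.35394524e+00,  3.42656746e-01,  1.52490462e+00, -1.93987908e-05,
        1.27541783e+00, -1.45993774e-01]), 'dq': array([ 2.40261821e-04, -1.80789651e-03, -3.24819121e-03, -7.81067837e-04,
        1.08725782e-03,  2.77899531e-05]), 'tau': array([ 1.57555965e-03, -4.32004416e+01, -2.44694871e+01,  7.18942448e-02,
        5.26432588e-02, -2.73956039e-05]), 'tool_pos': array([ 186.28597234, -490.47638342,  243.11841998]), 'tcp_rot': array([-3.14021816e+00, -1.83355148e-04,  3.62850392e-01]), 'contact_force': array([ 0.12750736,  0.26768876, -0.30674748]), 'moment': array([0.03690689, 0.00940138, 0.03551997]), 'finger_force': 0.0, 'grip_width': 91.77123390483581}
```

View pics/scene0.png

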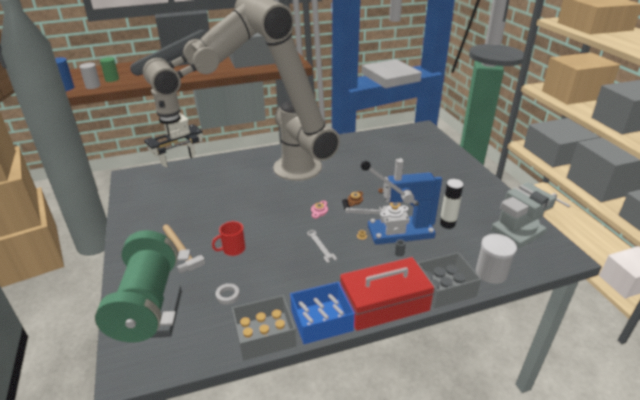

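View pics/top0.png

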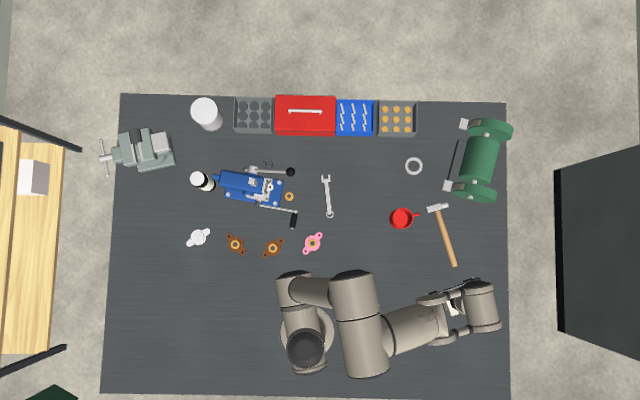

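Run:
```python
import cv2,numpy as np
a=cv2.imread("pics/top0.png")[145:260,180:340];b=cv2.imread("pics/scene0.png")[150:270,320:480]
a=cv2.resize(a,None,fx=5,fy=5,interpolation=2)[:, :800];b=cv2.resize(b,None,fx=5,fy=5,interpolation=2)
cv2.imwrite("pics/ct.png",a);cv2.imwrite("pics/cs.png",b)
```

```text
(no output)
```

View pics/ct.png

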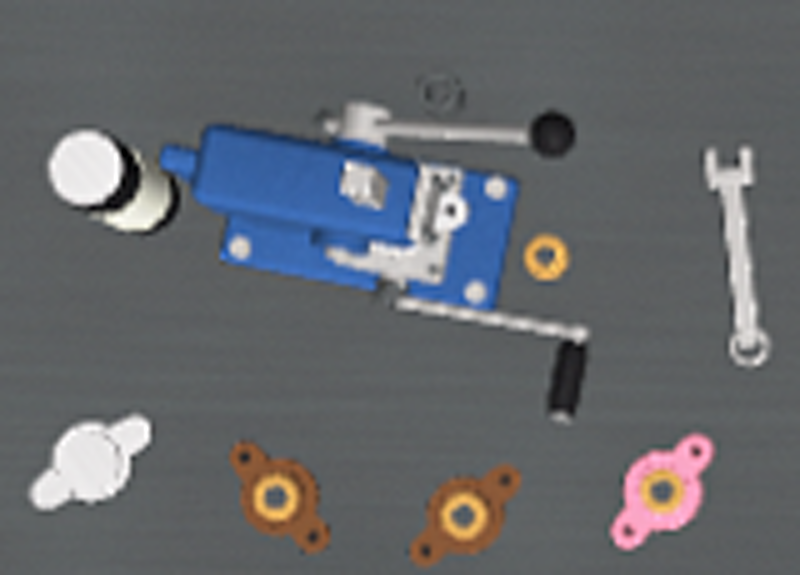

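View pics/cs.png

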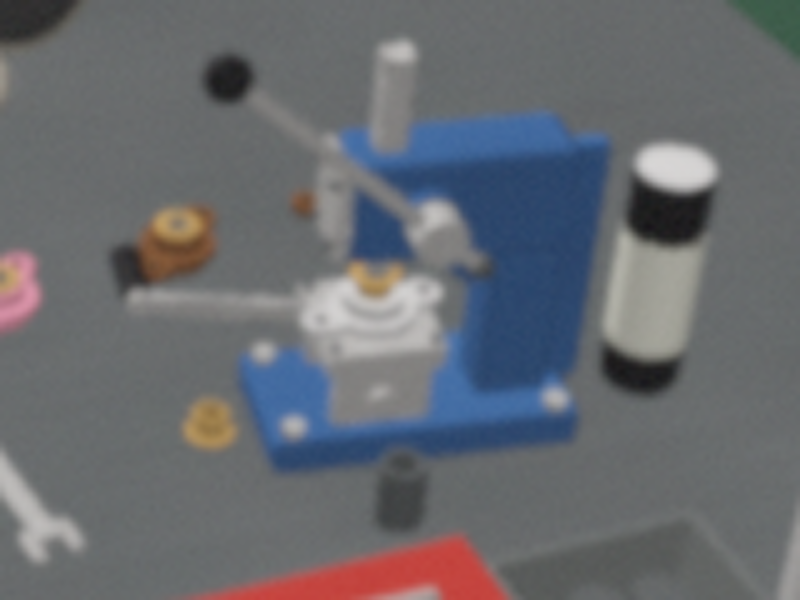

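```bash
cat > h.py <<'E'
import cv2,numpy as np
from plant import bot
from scipy.optimize import least_squares
P={n:bot.camera_params(n) for n in("scene","top")}
def proj(n,X):
    p=P[n];f=200/np.tan(np.radians(p["fovy"]/2));T=np.array(p["camera_from_world"])
    K=np.array([[f,0,p["cx"]],[0,f,p["cy"]],[0,0,1.]])
    return cv2.projectPoints(np.atleast_2d(X).astype(float),cv2.Rodrigues(T[:3,:3])[0],T[:3,3],K,np.array(p["distortion"]))[0][:,0]
def w(s,X):
    c,q=np.cos(s[2]),np.sin(s[2]);X=np.atleast_2d(X)
    return np.c_[s[0]+c*X[:,0]-q*X[:,1],s[1]+q*X[:,0]+c*X[:,1],X[:,2]]
E
python3 - <<'E'
from h import *
def cen(n,x0,x1,y0,y1,th=45):
    a=cv2.imread(f"pics/{n}0.png")[y0:y1,x0:x1].max(2)<th
    k,l,s,c=cv2.connectedComponentsWithStats(a.astype(np.uint8));i=1+s[1:,4].argmax();return c[i]+[x0,y0],s[i]
kt,s1=cen("top",284,297,165,179);ks,s2=cen("scene",358,373,158,174);gt,s3=cen("top",288,300,211,230);print(kt,s1,ks,s2,gt,s3)
ct=lambda u,v:(180+(u+.5)/5-.5,145+(v+.5)/5-.5); cs=lambda u,v:(320+(u+.5)/5-.5,150+(v+.5)/5-.5)
obs=[("top",kt,(52,-127,329)),("scene",ks,(52,-127,329)),("top",gt,(-98,-153,77)),
("top",ct(519,180),(55,-80,30)),("top",ct(490,307),(-55,-80,30)),("top",ct(222,259),(-55,145,30)),
("scene",cs(242,358),(-55,-80,30)),("scene",cs(275,447),(55,-80,30)),("scene",cs(577,418),(55,145,30))]
def res(s):return np.concatenate([proj(n,w(s,X))[0]-u for n,u,X in obs])
r=least_squares(res,[560,150,-.1],loss="soft_l1",x_scale=[10,10,.1]);s=r.x;print(s);print(res(s).reshape(-1,2).round(1))
np.save("s.npy",s)
for X in[(52,-127,329),(52,22,195),(-98,-153,77),(-98,0,205),(0,0,85)]:print(X,w(s,X).round(1))
# knob triangulated
def t(X):return np.concatenate([proj("top",X)[0]-kt,proj("scene",X)[0]-ks])
q=least_squares(t,w(s,(52,-127,329))[0],x_scale=10);print("tri",q.x,q.fun)
E
```

```text
[290.10869565 171.15217391] [ 3  3  8  8 46] [365.2972973  165.59459459] [ 4  5  7  7 37] [293.1884058  219.95652174] [ 2  2  7 15 69]
[ 5.55616417e+02  1.97113975e+02 -1.65500465e-01]
[[ 0.2  0. ]
 [-0.3  0.2]
 [ 0.  -0.1]
 [ 0.  -0.8]
 [ 0.5  0.5]
 [-1.  -0.5]
 [-0.7 -1.1]
 [-0.1  0.1]
 [ 1.2 -0.7]]
(52, -127, 329) [[586.   63.3 329. ]]
(52, 22, 195) [[610.5 210.2 195. ]]
(-98, -153, 77) [[433.7  62.3  77. ]]
(-98, 0, 205) [[459.  213.3 205. ]]
(0, 0, 85) [[555.6 197.1  85. ]]
tri [586.10863289  63.93950359 329.48732641] [-0.04591586 -0.0185783  -0.0455392   0.00367059]
```

The grey housing in the press nest (scene px ≈ (395,210)) is the one meant. Brown at top px (235,244) and (272,248), pink at (312,243) and the white spare at (198,237) are not: they are brown/pink look-alikes or lie upside down on the bench. The press fit agrees with the triangulated knob to within 1 mm, so I'm moving above the knob.

```bash
python3 -m pendant '[[[0.4,0.5,0.3],[0,0,0.3],1],[[0.667,0.92,0.3],[0,0,0.44],1],[[0.667,0.92,0.3],[0,0,0.44],1],[[0.667,0.92,0.3],[0,0,0.44],1],[[0.667,0.92,0.3],[0,0,0.44],1],[[0.667,0.92,0.3],[0,0,0.44],1],[[0.667,0.92,0.3],[0,0,0.44],1],[[0.667,0.92,0.3],[0,0,0.44],1],[[0.667,0.92,0.3],[0,0,0.44],1],[[0.667,0.92,0.3],[0,0,0.44],1]]'
python3 -m pendant '[[[0.667,0.92,0.3],[0,0,0.44],1],[[0.667,0.92,0.3],[0,0,0.44],1],[[0.667,0.92,0.3],[0,0,0.44],1],[[0.667,0.92,0.3],[0,0,0.44],1],[[0.667,0.92,0.3],[0,0,0.44],1],[[0.667,0.92,0.3],[0,0,0.44],1],[[0.667,0.92,0.3],[0,0,0.44],1],[[0.667,0.92,0.3],[0,0,0.44],1],[[0.667,0.92,0],[0,0,0.44],1],[[0,0,0],[0,0,0],1]]'
```

```text
time: 0.93
tool_pos: [378.9, -225.8, 334.0]
tcp_rot: [-3.141, 0.0, 0.876]
contact_force: [0.5, -0.9, 0.1]
grip_width: 91.8
finger_force: 0.0
time: 1.77
tool_pos: [560.7, 25.5, 404.6]
tcp_rot: [-3.141, -0.002, 1.357]
contact_force: [0.4, -0.8, -0.2]
grip_width: 91.9
finger_force: 0.0
```

```bash
python3 -m pendant '[[[0.42,0.64,0],[0,0,0.2],1],[[0.43,0.63,0],[0,0,0.2],1],[[0,0,-0.4],[0,0,0],1],[[0,0,-0.5],[0,0,0],1],[[0,0,-0.5],[0,0,0],1],[[0,0,-0.5],[0,0,0],1],[[0,0,-0.4],[0,0,0],1],[[0,0,-0.2],[0,0,0],1],[[0,0,-0.08],[0,0,0],1],[[0,0,0],[0,0,0],1]]'
```

```text
time: 2.6
tool_pos: [583.9, 58.9, 328.0]
tcp_rot: [-3.141, 0.0, 1.397]
contact_force: [0.6, 0.0, 0.7]
grip_width: 91.5
finger_force: 0.0
```

```bash
python3 -m pendant '[[[0,0,0],[0,0,0],0.3],[[0,0,0],[0,0,0],-0.2],[[0,0,0],[0,0,0],-1],[[0,0,0],[0,0,0],-1],[[0,0,0],[0,0,0],-1],[[0,0,0],[0,0,0],-1],[[0,0,0],[0,0,0],-1],[[0,0,0],[0,0,0],-1],[[0,0,0],[0,0,0],-1],[[0,0,0],[0,0,0],-1]]'
```

```text
time: 3.43
tool_pos: [586.6, 58.7, 328.5]
tcp_rot: [3.135, -0.001, 1.397]
contact_force: [7.3, -1.8, -5.2]
grip_width: 30.5
finger_force: 30.1
```

```bash
python3 -m pendant '[[[0,0,0],[0,0,0],-0.1],[[0,0,0],[0,0,0],-0.1],[[0.05,0.08,0],[0,0,0.07],-0.1],[[0.05,0.09,0],[0,0,0],-0.1],[[0,0,0],[0,0,0],-0.1],[[0,0,0],[0,0,0],-0.1],[[0,0,0],[0,0,0],-1],[[0,0,0],[0,0,0],-1],[[0,0,0],[0,0,0],-1],[[0,0,0],[0,0,0],-1]]'
```

```text
time: 4.27
tool_pos: [587.6, 64.1, 328.4]
tcp_rot: [3.14, -0.0, 1.405]
contact_force: [4.1, 0.2, -1.4]
grip_width: 30.2
finger_force: 30.0
```

Run:
```python
import numpy as np
def arc(a0,a1,n):
    a=np.linspace(a0,a1,n+1);e=.733-a
    y=-200*np.cos(e);z=200*np.sin(e);d=np.c_[np.diff(y)*.1647,np.diff(y)*.9863,np.diff(z)]/30
    print(d.round(3).tolist())
arc(0,.5,10);arc(.5,1,10);arc(1,1.15,10)
```

```text
[[-0.036, -0.214, -0.253], [-0.034, -0.201, -0.264], [-0.031, -0.188, -0.274], [-0.029, -0.174, -0.283], [-0.027, -0.16, -0.291], [-0.024, -0.145, -0.299], [-0.022, -0.13, -0.306], [-0.019, -0.115, -0.312], [-0.017, -0.1, -0.318], [-0.014, -0.084, -0.322]]
[[-0.011, -0.068, -0.326], [-0.009, -0.052, -0.329], [-0.006, -0.035, -0.331], [-0.003, -0.019, -0.333], [-0.0, -0.003, -0.333], [0.002, 0.014, -0.333], [0.005, 0.03, -0.332], [0.008, 0.047, -0.33], [0.01, 0.063, -0.327], [0.013, 0.079, -0.324]]
[[0.004, 0.027, -0.096], [0.005, 0.028, -0.096], [0.005, 0.03, -0.095], [0.005, 0.031, -0.095], [0.005, 0.032, -0.094], [0.006, 0.034, -0.094], [0.006, 0.035, -0.093], [0.006, 0.037, -0.093], [0.006, 0.038, -0.092], [0.007, 0.039, -0.092]]
```

```bash
python3 -m pendant '[[[-0.036,-0.214,-0.253],[0,0,0],-1],[[-0.034,-0.2,-0.264],[0,0,0],-1],[[-0.031,-0.188,-0.274],[0,0,0],-1],[[-0.029,-0.174,-0.283],[0,0,0],-1],[[-0.027,-0.16,-0.29],[0,0,0],-1],[[-0.024,-0.145,-0.3],[0,0,0],-1],[[-0.022,-0.13,-0.306],[0,0,0],-1],[[-0.019,-0.115,-0.312],[0,0,0],-1],[[-0.017,-0.1,-0.318],[0,0,0],-1],[[-0.014,-0.084,-0.322],[0,0,0],-1]]'
```

```text
time: 5.1
tool_pos: [579.9, 17.7, 240.7]
tcp_rot: [3.139, 0.0, 1.405]
contact_force: [5.3, 0.4, 6.2]
grip_width: 30.5
finger_force: 30.0
```

```bash
python3 -m pendant '[[[-0.011,-0.068,-0.326],[0,0,0],-1],[[-0.009,-0.052,-0.329],[0,0,0],-1],[[-0.006,-0.035,-0.331],[0,0,0],-1],[[-0.003,-0.019,-0.333],[0,0,0],-1],[[0,-0.003,-0.333],[0,0,0],-1],[[0.002,0.014,-0.333],[0,0,0],-1],[[0.005,0.03,-0.332],[0,0,0],-1],[[0.008,0.047,-0.33],[0,0,0],-1],[[0.01,0.063,-0.327],[0,0,0],-1],[[0.013,0.079,-0.324],[0,0,0],-1]]'
```

```text
time: 5.93
tool_pos: [580.1, 18.7, 141.8]
tcp_rot: [3.139, 0.002, 1.405]
contact_force: [2.2, -3.1, 7.1]
grip_width: 30.4
finger_force: 30.0
```

```bash
python3 -m pendant '[[[0.004,0.027,-0.096],[0,0,0],-1],[[0.005,0.028,-0.096],[0,0,0],-1],[[0.005,0.03,-0.095],[0,0,0],-1],[[0.005,0.031,-0.095],[0,0,0],-1],[[0.005,0.032,-0.094],[0,0,0],-1],[[0.006,0.034,-0.094],[0,0,0],-1],[[0.006,0.035,-0.093],[0,0,0],-1],[[0.006,0.037,-0.093],[0,0,0],-1],[[0.006,0.038,-0.092],[0,0,0],-1],[[0.007,0.039,-0.092],[0,0,0],-1]]'
```

```text
time: 6.77
tool_pos: [581.7, 28.3, 113.8]
tcp_rot: [3.139, 0.002, 1.405]
contact_force: [3.2, -6.1, 6.5]
grip_width: 30.6
finger_force: 30.0
```

```bash
python3 -m pendant '[[[0.004,0.02,-0.045],[0,0,0],-1],[[0.004,0.02,-0.045],[0,0,0],-1],[[0.004,0.02,-0.045],[0,0,0],-1],[[0.004,0.02,-0.045],[0,0,0],-1],[[0,0,0],[0,0,0],-1],[[0,0,0],[0,0,0],-1],[[0,0,0],[0,0,0],-1],[[0,0,0],[0,0,0],-1],[[0,0,0],[0,0,0],-1],[[0,0,0],[0,0,0],-1]]'
python3 - <<'E'
from h import *
a=bot.capture("scene");cv2.imwrite("pics/s1.png",a)
cv2.imwrite("pics/s1c.png",cv2.resize(a[150:260,330:460],None,fx=6,fy=5.4,interpolation=2)[:600])
E
```

```text
time: 7.6
tool_pos: [582.1, 30.5, 109.0]
tcp_rot: [3.139, 0.003, 1.405]
contact_force: [2.1, -6.3, 10.1]
grip_width: 30.3
finger_force: 30.0
```

View pics/s1c.png

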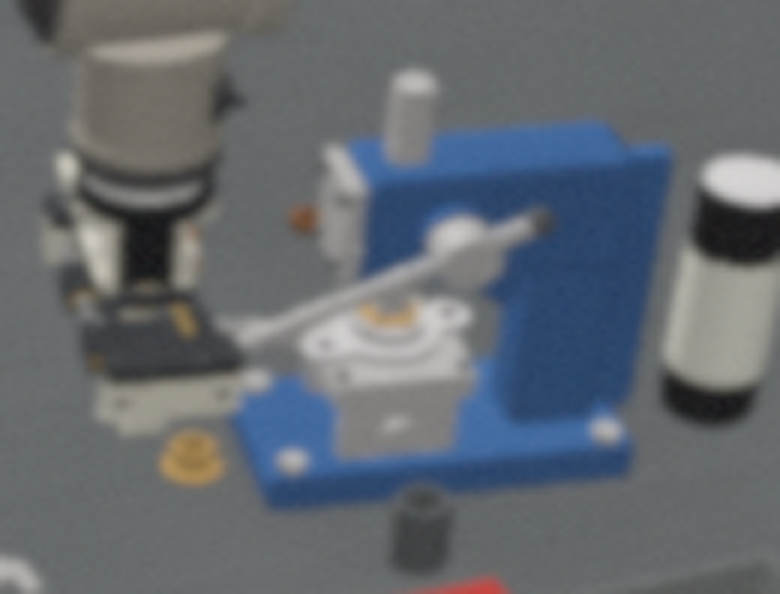

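The ram is down on the bush (crop ≈ (388,312)), with the bar sloping down to the gripper, and the force is starting to rise. Pushing a little more to confirm the bush is home.

```bash
python3 -m pendant '[[[0.004,0.02,-0.05],[0,0,0],-1],[[0.004,0.02,-0.05],[0,0,0],-1],[[0.004,0.02,-0.05],[0,0,0],-1],[[0.004,0.02,-0.05],[0,0,0],-1],[[0,0,0],[0,0,0],-1],[[0,0,0],[0,0,0],-1],[[0,0,0],[0,0,0],-1],[[0,0,0],[0,0,0],-1],[[0,0,0],[0,0,0],-1],[[0,0,0],[0,0,0],-1]]'
```

```text
time: 8.48
tool_pos: [582.6, 33.0, 103.7]
tcp_rot: [3.139, 0.002, 1.405]
contact_force: [-0.2, -5.2, 14.2]
grip_width: 30.6
finger_force: 30.0
```

Run:
```python
from h import *
s=np.load("s.npy")
b=bot.capture("scene");cv2.imwrite("pics/s2.png",b)
for nm in("s1","s2"):
    im=cv2.imread(f"pics/{nm}.png").astype(int)
    for a in(1.1,1.15,1.2):
        e=.733-a
        uv=[proj("scene",w(s,(52,22-r*np.cos(e),195+r*np.sin(e))))[0] for r in(60,80,100,120)]
        out=[]
        for u,v in uv:
            c=int(round(u));rows=np.arange(int(v)-7,int(v)+8);g=im[rows,c].min(1)  # blue bkg has low red
            wt=np.clip(g-105,0,None)*(abs(rows-v)<5);out.append((c,round(v,1),round((wt*rows).sum()/max(wt.sum(),1),1)))
        print(nm,a,out)
cv2.imwrite("pics/s2c.png",cv2.resize(b[175:235,360:440],None,fx=10,fy=10,interpolation=2))
```

```text
s1 1.1 [(390, np.float64(203.8), np.float64(204.8)), (385, np.float64(206.1), np.float64(208.0)), (379, np.float64(208.3), np.float64(209.3)), (373, np.float64(210.6), np.float64(210.8))]
s1 1.15 [(391, np.float64(204.4), np.float64(205.1)), (385, np.float64(206.9), np.float64(208.0)), (380, np.float64(209.4), np.float64(210.1)), (374, np.float64(211.9), np.float64(210.6))]
s1 1.2 [(391, np.float64(205.1), np.float64(206.0)), (385, np.float64(207.7), np.float64(208.6)), (380, np.float64(210.4), np.float64(210.6)), (375, np.float64(213.1), np.float64(210.9))]
s2 1.1 [(390, np.float64(203.8), np.float64(204.9)), (385, np.float64(206.1), np.float64(208.0)), (379, np.float64(208.3), np.float64(209.5)), (373, np.float64(210.6), np.float64(211.3))]
s2 1.15 [(391, np.float64(204.4), np.float64(205.2)), (385, np.float64(206.9), np.float64(208.0)), (380, np.float64(209.4), np.float64(210.3)), (374, np.float64(211.9), np.float64(211.1))]
s2 1.2 [(391, np.float64(205.1), np.float64(206.0)), (385, np.float64(207.7), np.float64(208.7)), (380, np.float64(210.4), np.float64(210.8)), (375, np.float64(213.1), np.float64(211.2))]
```

View pics/s2c.png

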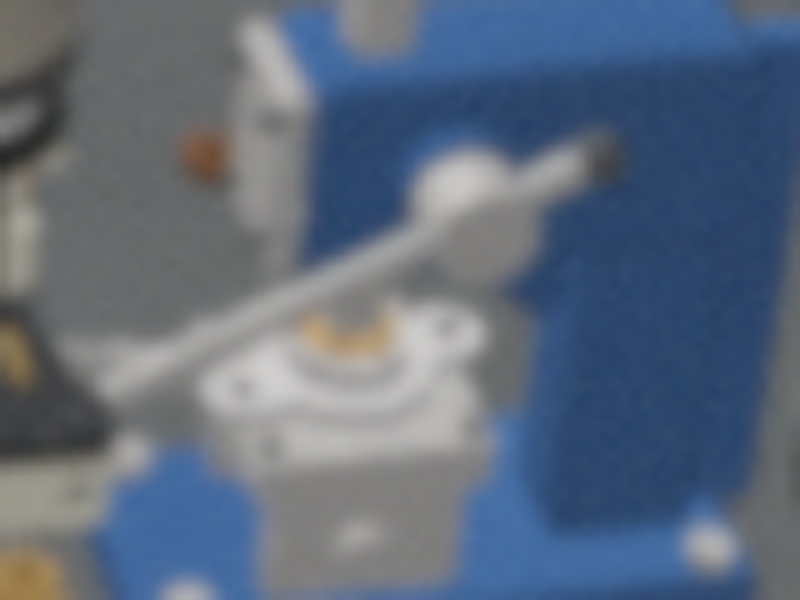

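The bar sits at about 1.16 rad. The knob carries about 15 N along its travel, against the 7 N that pressing needs, so the bush must be on its hard stop. Now easing the handle back.

Run:
```python
import numpy as np
def arc(a0,a1,n):
    a=np.linspace(a0,a1,n+1);e=.733-a
    y=-200*np.cos(e);z=200*np.sin(e);d=np.c_[np.diff(y)*.1647,np.diff(y)*.9863,np.diff(z)]/30
    for i in range(0,n,10):print(d[i:i+10].mean(0).round(3),d[i].round(3),d[i+9].round(3))
arc(1.21,0,50)
```

```text
[-0.009 -0.055  0.151] [-0.012 -0.071  0.144] [-0.006 -0.039  0.156]
[-0.003 -0.018  0.16 ] [-0.006 -0.035  0.157] [-0.    -0.001  0.161]
[0.003 0.02  0.16 ] [0.001 0.003 0.161] [0.006 0.037 0.157]
[0.01  0.057 0.15 ] [0.007 0.041 0.156] [0.012 0.073 0.143]
[0.015 0.091 0.132] [0.013 0.077 0.141] [0.018 0.105 0.121]
```

```bash
python3 -m pendant '[[[-0.012,-0.07,0.144],[0,0,0],-1],[[-0.011,-0.067,0.146],[0,0,0],-1],[[-0.011,-0.064,0.148],[0,0,0],-1],[[-0.01,-0.06,0.149],[0,0,0],-1],[[-0.01,-0.057,0.15],[0,0,0],-1],[[-0.009,-0.054,0.152],[0,0,0],-1],[[-0.008,-0.05,0.153],[0,0,0],-1],[[-0.008,-0.047,0.154],[0,0,0],-1],[[-0.007,-0.043,0.155],[0,0,0],-1],[[-0.006,-0.039,0.156],[0,0,0],-1]]'
python3 -m pendant '[[[-0.006,-0.035,0.157],[0,0,0],-1],[[-0.005,-0.031,0.158],[0,0,0],-1],[[-0.005,-0.027,0.159],[0,0,0],-1],[[-0.004,-0.024,0.16],[0,0,0],-1],[[-0.003,-0.02,0.16],[0,0,0],-1],[[-0.003,-0.016,0.16],[0,0,0],-1],[[-0.002,-0.012,0.161],[0,0,0],-1],[[-0.001,-0.008,0.161],[0,0,0],-1],[[-0.001,-0.005,0.161],[0,0,0],-1],[[0,-0.001,0.161],[0,0,0],-1]]'
```

```text
time: 9.37
tool_pos: [580.0, 17.9, 147.7]
tcp_rot: [3.14, 0.0, 1.405]
contact_force: [5.3, -0.6, 3.2]
grip_width: 30.6
finger_force: 30.0
time: 10.2
tool_pos: [579.2, 13.3, 195.5]
tcp_rot: [3.14, -0.001, 1.405]
contact_force: [6.8, 1.7, 1.5]
grip_width: 30.2
finger_force: 30.0
```

```bash
python3 -m pendant '[[[0.001,0.003,0.161],[0,0,0],-1],[[0.001,0.007,0.161],[0,0,0],-1],[[0.002,0.011,0.161],[0,0,0],-1],[[0.002,0.015,0.161],[0,0,0],-1],[[0.003,0.018,0.16],[0,0,0],-1],[[0.004,0.022,0.16],[0,0,0],-1],[[0.004,0.026,0.159],[0,0,0],-1],[[0.005,0.03,0.159],[0,0,0],-1],[[0.005,0.034,0.158],[0,0,0],-1],[[0.006,0.037,0.157],[0,0,0],-1]]'
python3 -m pendant '[[[0.007,0.041,0.156],[0,0,0],-1],[[0.007,0.045,0.155],[0,0,0],-1],[[0.008,0.049,0.153],[0,0,0],-1],[[0.009,0.052,0.152],[0,0,0],-1],[[0.009,0.056,0.151],[0,0,0],-1],[[0.01,0.06,0.15],[0,0,0],-1],[[0.01,0.063,0.148],[0,0,0],-1],[[0.011,0.067,0.147],[0,0,0],-1],[[0.012,0.07,0.145],[0,0,0],-1],[[0.012,0.073,0.143],[0,0,0],-1]]'
```

```text
time: 11.03
tool_pos: [580.2, 19.8, 243.1]
tcp_rot: [3.14, -0.001, 1.406]
contact_force: [7.2, 2.2, 0.8]
grip_width: 30.6
finger_force: 30.0
time: 11.87
tool_pos: [583.1, 37.2, 287.6]
tcp_rot: [3.141, -0.001, 1.406]
contact_force: [8.2, 2.6, -1.0]
grip_width: 30.4
finger_force: 30.0
```

```bash
python3 -m pendant '[[[0.013,0.077,0.141],[0,0,0],-1],[[0.013,0.08,0.139],[0,0,0],-1],[[0.014,0.084,0.137],[0,0,0],-1],[[0.014,0.087,0.135],[0,0,0],-1],[[0.015,0.09,0.133],[0,0,0],-1],[[0.015,0.093,0.131],[0,0,0],-1],[[0.016,0.096,0.129],[0,0,0],-1],[[0.016,0.1,0.126],[0,0,0],-1],[[0.017,0.102,0.124],[0,0,0],-1],[[0,0,0],[0,0,0],-1]]'
```

```text
time: 12.7
tool_pos: [587.2, 61.9, 323.5]
tcp_rot: [3.141, -0.002, 1.406]
contact_force: [7.5, 2.5, -0.3]
grip_width: 30.1
finger_force: 30.0
```

```bash
python3 -m pendant '[[[0.01,0.06,0.07],[0,0,0],-1],[[0.01,0.06,0.07],[0,0,0],-1],[[0.01,0.06,0.07],[0,0,0],-1],[[0,0,0],[0,0,0],-1],[[0,0,0],[0,0,0],-1],[[0,0,0],[0,0,0],-1],[[0,0,0],[0,0,0],-1],[[0,0,0],[0,0,0],-1],[[0,0,0],[0,0,0],-1],[[0,0,0],[0,0,0],-1]]'
```

```text
time: 13.53
tool_pos: [587.3, 63.4, 325.2]
tcp_rot: [-3.136, 0.005, 1.403]
contact_force: [10.6, -8.3, -16.7]
grip_width: 30.3
finger_force: 30.0
```

```bash
python3 -m pendant '[[[-0.01,-0.06,-0.09],[0,0,0],-1],[[0,0,0],[0,0,0],-1],[[0,0,0],[0,0,0],-0.1],[[0,0,0],[0,0,0],0.5],[[0,0,0],[0,0,0],1],[[0,0,0],[0,0,0],1],[[0,0,0],[0,0,0],1],[[0,0,0.1],[0,0,0],1],[[0,0,0.3],[0,0,0],1],[[0,0,0.5],[0,0,0],1]]'
python3 -m pendant '[[[0,0,0.7],[0,0,0],1],[[0,0,0.7],[0,0,0],1],[[0,-0.1,0.6],[0,0,0],1],[[-0.3,-0.5,0],[0,0,0.5],1],[[-0.7,-0.5,0],[0,0,1],1],[[-0.8,-0.4,0],[0,0,1],1],[[-0.8,-0.3,0],[0,0,1],1],[[-0.8,0,0],[0,0,1],1],[[-0.8,0.2,0],[0,0,1],1],[[-0.5,0.1,0],[0,0,1],1]]'
python3 - <<'E'
from h import *
b=bot.capture("scene");cv2.imwrite("pics/s3.png",b);c=bot.capture("top");cv2.imwrite("pics/t3.png",c)
cv2.imwrite("pics/s3c.png",np.hstack([cv2.resize(b[155:235,350:430],None,fx=5,fy=5,interpolation=2),cv2.resize(c[145:225,220:300],None,fx=5,fy=5,interpolation=2)]))
E
```

```text
time: 14.37
tool_pos: [586.5, 64.7, 354.3]
tcp_rot: [-3.139, 0.0, 1.406]
contact_force: [-0.1, -0.4, 0.4]
grip_width: 79.0
finger_force: 0.0
time: 15.2
tool_pos: [444.1, 19.8, 416.1]
tcp_rot: [3.14, 0.001, 2.191]
contact_force: [0.9, -1.2, 0.1]
grip_width: 91.9
finger_force: 0.0
```

View pics/s3c.png

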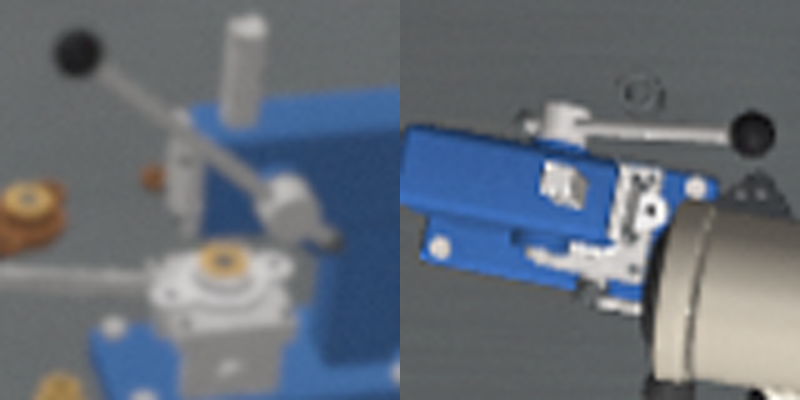

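```bash
python3 -m pendant '[[[-0.06,0.2,-0.5],[0,0,1],1],[[-0.06,0.2,-0.8],[0,0,1],1],[[-0.06,0.2,-0.8],[0,0,1],1],[[-0.06,0.2,-0.8],[0,0,1],1],[[-0.06,0.2,-0.8],[0,0,1],1],[[-0.05,0.2,-0.8],[0,0,0.8],1],[[0,0.2,-0.8],[0,0,0.4],1],[[0,0,-0.8],[0,0,0],1],[[0,0,0],[0,0,0],1],[[0,0,0],[0,0,0],1]]'
python3 - <<'E'
from h import *
s=np.load("s.npy")
for z in(119,124,129):print(z,proj("scene",w(s,(0,0,z))))
a=cv2.imread("pics/s3.png")[195:215,380:410].astype(int);m=(a[...,2]-a[...,0]>50);v,u=np.nonzero(m);print(u.min()+380,u.max()+380,v.min()+195,v.max()+195,m.sum())
t=np.linspace(0,6.28,30)
for z in (119,124):
  for zz in(z,z-4):
    q=proj("scene",w(s,np.c_[18*np.cos(t),18*np.sin(t),0*t+zz]));print(z,q.min(0),q.max(0))
E
```

```text
time: 16.13
tool_pos: [436.0, 61.6, 231.6]
tcp_rot: [-3.141, -0.002, 2.927]
contact_force: [0.1, -0.0, 0.7]
grip_width: 91.7
finger_force: 0.0
119 [[394.47943874 207.07128227]]
124 [[394.59665145 205.90662247]]
129 [[394.71422582 204.73787104]]
390 398 204 209 35
119 [389.32266223 204.08169644] [399.67259644 210.11411612]
119 [389.23633741 205.0063479 ] [399.57174672 211.04704729]
124 [389.43086762 202.92227007] [399.79900877 208.94423008]
124 [389.34427666 203.85013273] [399.69784774 209.88047029]
```

The bush top centre measures row 207.0, and the prediction for "home" is 207.07, so it is home. Descending onto the crank grip.

```bash
python3 -m pendant '[[[-0.08,0.02,-0.5],[0,0,0.4],1],[[0,0,-0.8],[0,0,0],1],[[0,0,-0.8],[0,0,0],1],[[0,0,-0.8],[0,0,0],1],[[0,0,-0.8],[0,0,0],1],[[0,0,-0.7],[0,0,0],1],[[0,0,-0.5],[0,0,0],1],[[0,0,-0.3],[0,0,0],1],[[0,0,0],[0,0,0],1],[[0,0,0],[0,0,0],1]]'
python3 -m pendant '[[[0,0,0],[0,0,0],0.3],[[0,0,0],[0,0,0],-0.2],[[0,0,0],[0,0,0],-1],[[0,0,0],[0,0,0],-1],[[0,0,0],[0,0,0],-1],[[0,0,0],[0,0,0],-1],[[0,0,0],[0,0,0],-1],[[0,0,0],[0,0,0],-1],[[0,0,0],[0,0,0],-1],[[0,0,0],[0,0,0],-1]]'
```

```text
time: 16.97
tool_pos: [434.4, 62.1, 76.6]
tcp_rot: [3.141, 0.002, 2.977]
contact_force: [1.0, 0.6, 0.2]
grip_width: 91.6
finger_force: 0.0
time: 17.8
tool_pos: [433.2, 62.2, 75.6]
tcp_rot: [3.142, -0.0, 2.978]
contact_force: [-0.8, -0.2, -0.1]
grip_width: 30.1
finger_force: 0.0
```

```bash
python3 -m pendant '[[[0,0,0],[0,0,0],-1],[[0,0,0],[0,0,0],-1],[[0,0,0],[0,0,0],-1],[[0,0,0],[0,0,0],-1],[[0,0,0],[0,0,0],-1],[[0,0,0],[0,0,0],-1],[[0,0,0],[0,0,0],-1],[[0,0,0],[0,0,0],-1],[[0,0,0],[0,0,0],-1],[[0,0,0],[0,0,0],-1]]'
python3 - <<'E'
import numpy as np
a=np.linspace(0,1.396,41);e=.175+a
y=-155*np.cos(e);z=155*np.sin(e);d=np.c_[np.diff(y)*.1647,np.diff(y)*.9863,np.diff(z)]/30
for i in range(0,40,5):print(d[i:i+5].round(3).tolist())
E
```

```text
time: 18.63
tool_pos: [433.4, 63.7, 75.7]
tcp_rot: [3.139, 0.0, 2.977]
contact_force: [0.2, 10.2, 0.8]
grip_width: 23.7
finger_force: 30.0
[[0.006, 0.034, 0.177], [0.007, 0.04, 0.176], [0.008, 0.046, 0.174], [0.009, 0.052, 0.172], [0.01, 0.058, 0.17]]
[[0.011, 0.064, 0.168], [0.012, 0.07, 0.166], [0.013, 0.075, 0.163], [0.013, 0.081, 0.161], [0.014, 0.086, 0.158]]
[[0.015, 0.092, 0.155], [0.016, 0.097, 0.151], [0.017, 0.102, 0.148], [0.018, 0.107, 0.144], [0.019, 0.112, 0.14]]
[[0.019, 0.117, 0.136], [0.02, 0.121, 0.132], [0.021, 0.126, 0.127], [0.022, 0.13, 0.123], [0.022, 0.134, 0.118]]
[[0.023, 0.138, 0.113], [0.024, 0.142, 0.108], [0.024, 0.146, 0.103], [0.025, 0.149, 0.098], [0.025, 0.152, 0.093]]
[[0.026, 0.156, 0.087], [0.026, 0.158, 0.082], [0.027, 0.161, 0.076], [0.027, 0.164, 0.07], [0.028, 0.166, 0.065]]
[[0.028, 0.168, 0.059], [0.028, 0.17, 0.053], [0.029, 0.172, 0.047], [0.029, 0.173, 0.041], [0.029, 0.175, 0.034]]
[[0.029, 0.176, 0.028], [0.029, 0.177, 0.022], [0.03, 0.177, 0.016], [0.03, 0.178, 0.009], [0.03, 0.178, 0.003]]
```

```bash
python3 -m pendant '[[[0.006,0.084,0.177],[0,0,0],-1],[[0.007,0.04,0.176],[0,0,0],-1],[[0.008,0.046,0.174],[0,0,0],-1],[[0.009,0.052,0.172],[0,0,0],-1],[[0.01,0.058,0.17],[0,0,0],-1],[[0.011,0.064,0.168],[0,0,0],-1],[[0.012,0.07,0.166],[0,0,0],-1],[[0.013,0.075,0.163],[0,0,0],-1],[[0.013,0.081,0.161],[0,0,0],-1],[[0.014,0.086,0.158],[0,0,0],-1]]'
```

```text
time: 19.47
tool_pos: [436.3, 82.0, 126.7]
tcp_rot: [-3.141, 0.0, 2.978]
contact_force: [2.7, 0.5, -5.9]
grip_width: 22.8
finger_force: 30.0
```

```bash
python3 -m pendant '[[[0.015,0.092,0.155],[0,0,0],-1],[[0.016,0.097,0.151],[0,0,0],-1],[[0.017,0.102,0.148],[0,0,0],-1],[[0.018,0.107,0.144],[0,0,0],-1],[[0.019,0.112,0.14],[0,0,0],-1],[[0.019,0.117,0.136],[0,0,0],-1],[[0.02,0.121,0.132],[0,0,0],-1],[[0.021,0.126,0.127],[0,0,0],-1],[[0.022,0.13,0.123],[0,0,0],-1],[[0.022,0.134,0.118],[0,0,0],-1]]'
```

```text
time: 20.3
tool_pos: [441.9, 116.2, 167.8]
tcp_rot: [-3.141, -0.0, 2.978]
contact_force: [1.1, -4.7, -2.1]
grip_width: 22.6
finger_force: 30.0
```

```bash
python3 -m pendant '[[[0.023,0.138,0.113],[0,0,0],-1],[[0.024,0.142,0.108],[0,0,0],-1],[[0.024,0.146,0.103],[0,0,0],-1],[[0.025,0.149,0.098],[0,0,0],-1],[[0.025,0.152,0.093],[0,0,0],-1],[[0.026,0.156,0.087],[0,0,0],-1],[[0.026,0.158,0.082],[0,0,0],-1],[[0.027,0.161,0.076],[0,0,0],-1],[[0.027,0.164,0.07],[0,0,0],-1],[[0.028,0.166,0.065],[0,0,0],-1]]'
```

```text
time: 21.13
tool_pos: [449.5, 162.0, 194.8]
tcp_rot: [-3.141, -0.0, 2.978]
contact_force: [1.1, -5.2, -0.5]
grip_width: 23.2
finger_force: 30.0
```

```bash
python3 -m pendant '[[[0.028,0.168,0.059],[0,0,0],-1],[[0.028,0.17,0.053],[0,0,0],-1],[[0.029,0.172,0.047],[0,0,0],-1],[[0.029,0.173,0.041],[0,0,0],-1],[[0.029,0.175,0.034],[0,0,0],-1],[[0.029,0.176,0.028],[0,0,0],-1],[[0.029,0.177,0.022],[0,0,0],-1],[[0.03,0.177,0.016],[0,0,0],-1],[[0.03,0.178,0.009],[0,0,0],-1],[[0.03,0.178,0.003],[0,0,0],-1]]'
python3 -m pendant '[[[0,0,0],[0,0,0],-1],[[0,0,0],[0,0,0],-1],[[0,0,0],[0,0,0],-1],[[0,0,0],[0,0,0],-1],[[0,0,0],[0,0,0],-1],[[0,0,0],[0,0,0],-1],[[0,0,0],[0,0,0],-1],[[0,0,0],[0,0,0],-1],[[0,0,0],[0,0,0],-1],[[0,0,0],[0,0,0],-1]]'
python3 - <<'E'
from h import *
s=np.load("s.npy")
b=bot.capture("scene");cv2.imwrite("pics/s4.png",b)
cv2.imwrite("pics/s4c.png",cv2.resize(b[130:240,340:460],None,fx=5.4,fy=5.4,interpolation=2))
a=b[190:215,380:410].astype(int);m=(a[...,2]-a[...,0]>50);v,u=np.nonzero(m);print(u.min()+380,u.max()+380,v.min()+190,v.max()+190,u.mean()+380,v.mean()+190,m.sum())
a=cv2.imread("pics/s3.png")[190:215,380:410].astype(int);m=(a[...,2]-a[...,0]>50);v,u=np.nonzero(m);print(u.mean()+380,v.mean()+190)
for z in(119,131):print(z,proj("scene",w(s,(0,0,z))))
E
```

```text
time: 21.97
tool_pos: [458.1, 214.3, 204.3]
tcp_rot: [-3.141, 0.0, 2.978]
contact_force: [-0.5, -5.4, 1.8]
grip_width: 23.2
finger_force: 30.0
time: 22.8
tool_pos: [458.1, 213.9, 204.2]
tcp_rot: [-3.141, 0.0, 2.978]
contact_force: [-0.9, -5.3, 3.0]
grip_width: 23.1
finger_force: 30.0
380 398 190 206 392.6666666666667 203.5 18
392.94736842105266 205.5
119 [[394.47943874 207.07128227]]
131 [[394.76135714 204.26922053]]
```

View pics/s4c.png

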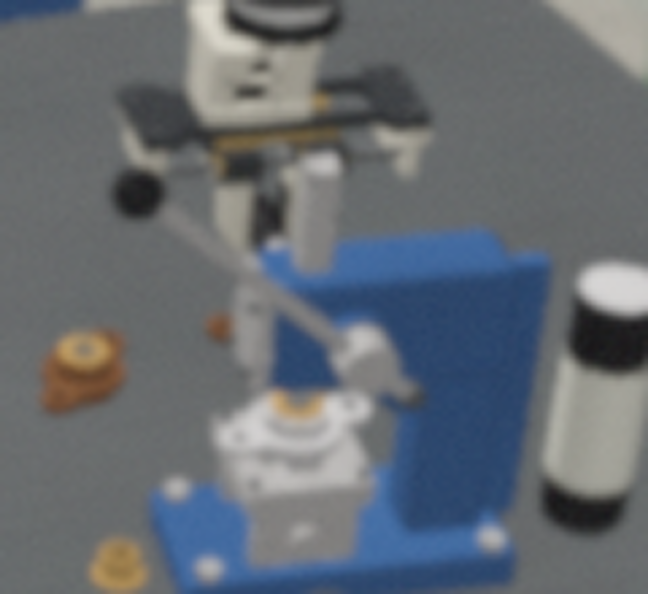

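The housing stands raised (bush top at about (394.7,204), against 204.3 predicted at full lift). The press handle is at rest and the lever is held upright.

```bash
python3 -c "
from plant import bot
print(bot.close_job())"
```

```text
the job is handed in; nothing more can be done
None
```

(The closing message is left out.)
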